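# Pack the espresso accessories and push the insert along the bench

## Task

Pack the espresso accessories that lie on the bench into the moulded pulp insert while it stands where it is: each one fully home and upright in the pocket of its own outline. Then push the loaded insert flat along the bench, through the gap between the round knock box and the grey socket box without the insert touching either, until it lies wholly inside the white taped rectangle with everything still in its pocket. Leave the other things on the bench alone.

Things in the scene. Friction and masses are not known exactly. Their poses are not given: they have to be found in the camera images.
- insert: Loose moulded-pulp packing insert, a brown block 150 (its x) by 220 (its y) by 34 mm high, about 0.25 kg, standing flat on the bench at its left or right, turned up to 0.2 rad. Origin: centre of the underside; z up. Its sides are plain and upright. Five pockets, 20 mm deep, open at its top, their floors 14 mm above its underside; each is about 3 mm wider all round than its accessory. Too wide to grasp: push it by its sides.
- pocket_basket (a point): Centre of the floor of the round pocket, 62 mm across, for the filter basket; in the insert's frame at (36, -67, 14) mm.
- pocket_cartridge (a point): Centre of the floor of the square pocket, 56 mm wide, sides along the insert's x and y, for the water-filter cartridge; in the insert's frame at (36, 8, 14) mm.
- pocket_tamper (a point): Centre of the floor of the round pocket, 56 mm across, for the tamper; in the insert's frame at (-37, 74, 14) mm.
- pocket_scoop (a point): Centre of the floor of the round part, 50 mm across, of the keyhole-shaped pocket for the scoop; in the insert's frame at (-37, -73, 14) mm. From it a slot 22 mm wide for the scoop's handle runs along the insert's +y to 76 mm from the centre.
- pocket_case (a point): Centre of the floor of the oblong pocket, 62 mm along the insert's x by 34 mm along its y, for the cleaning-tablet case; in the insert's frame at (36, 82, 14) mm.
- corner0 (a point): Bottom corner of the insert at (75, 110, 0) mm in its frame.
- corner1 (a point): Bottom corner of the insert at (75, -110, 0) mm in its frame.
- corner2 (a point): Bottom corner of the insert at (-75, -110, 0) mm in its frame.
- corner3 (a point): Bottom corner of the insert at (-75, 110, 0) mm in its frame.
- bay: White taped rectangle stuck on the bench, the hand-over area on the side opposite the insert; inside the tape it is 200 mm (its x) by 270 mm (its y), the tape 15 mm wide and flat. Origin: its centre; x and y along its sides, turned up to 0.1 rad. Some accessories may stand on it at first.
- knock_box: Fixed round dark-steel knock box with a rubber bar across its mouth, 104 mm across, 105 mm high (a small clip, 16 mm out, is only for show). Origin: centre of its underside. Stands at the middle, on the side of the gap away from the robot.
- socket_box: Fixed grey socket box with three outlets and a switch, 60 mm (its x) by 200 mm (its y), 45 mm high, on the robot's side of the gap, lying along y. Origin: middle of the lower edge of its face towards the gap, so that it reaches from 0 to -60 mm in its x. The gap between it and the knock box is 0.20 to 0.25 m wide in x.
- basket: Steel filter basket, an open cup 56 mm across and 42 mm high, wall 3 mm, 0.12 kg. Origin: centre of the underside. May be absent (None).
- tamper: Coffee tamper: steel foot 50 mm across and 16 mm high, thin neck, black round knob 32 mm across from 28 to 54 mm above the underside; about 0.24 kg. Origin: centre of the underside. May be absent (None).
- cartridge: White water-filter cartridge: square foot 50 by 50 by 18 mm, square upper part 32 by 32 mm from 18 to 52 mm above the underside, sides along its x and y; 0.14 kg. Fits its pocket in any of four quarter turns. Origin: centre of the underside. May be absent (None).
- scoop: Black measuring scoop standing mouth down: round bowl 44 mm across and 40 mm high; from its lower edge a flat handle 16 mm wide and 6 mm thick runs along the scoop's +y to 73 mm from the bowl's axis; 0.06 kg. Origin: centre of the bowl's underside. Fits its pocket only with its +y along the insert's +y. May be absent (None).
- case: Grey plastic case of cleaning tablets standing on edge: 56 mm (its x) by 28 mm (its y) by 40 mm high, 0.09 kg. Fits its pocket with its long side along the insert's x, either way round. Origin: centre of the underside. May be absent (None).
- jug: Steel milk jug, 76 mm across, 95 mm high, standing at the right near side; to be left alone. Origin: centre of the underside.
- cup: White espresso cup, 60 mm across, 55 mm high, at the right; to be left alone. Origin: centre of the underside.
- tape_roll: Clear roll of packing tape lying flat, 100 mm across, 24 mm high, beyond the knock box; to be left alone. Origin: centre of the underside.
- driver: Screwdriver lying at the left, roughly along y; to be left alone.
- carton: Small carton 60 by 80 by 45 mm, beyond the knock box on the right; to be left alone. Origin: centre of the underside.
- portafilter: Portafilter with a black handle, head 70 mm across, 30 mm high, at the left far side; to be left alone. Origin: centre of the head's underside.

How it is judged:
On the way, in this order (a step that is already met when the one before it is completed fails the run):
1. every accessory present is home in its pocket while the insert still stands at its loading place (within 120 mm of where it started) (horizontal distance between basket and pocket_basket below 0.009 m and z of basket in the frame of pocket_basket below 0.004 m and angle between each of basket, tamper, cartridge, scoop, case's own z axis and vertical below 0.12 rad and horizontal distance between tamper and pocket_tamper below 0.009 m and z of tamper in the frame of pocket_tamper below 0.004 m and horizontal distance between cartridge and pocket_cartridge below 0.009 m and z of cartridge in the frame of pocket_cartridge below 0.004 m and horizontal distance between scoop and pocket_scoop below 0.009 m and z of scoop in the frame of pocket_scoop below 0.004 m and horizontal distance between case and pocket_case below 0.009 m and z of case in the frame of pocket_case below 0.004 m and distance of insert from where it was at the start of the episode below 0.12 m), for 0.3 s.
2. the insert lies wholly inside the taped rectangle (x of corner0 in the frame of bay between -0.1 and 0.1 m and y of corner0 in the frame of bay between -0.135 and 0.135 m and x of corner1 in the frame of bay between -0.1 and 0.1 m and y of corner1 in the frame of bay between -0.135 and 0.135 m and x of corner2 in the frame of bay between -0.1 and 0.1 m and y of corner2 in the frame of bay between -0.135 and 0.135 m and x of corner3 in the frame of bay between -0.1 and 0.1 m and y of corner3 in the frame of bay between -0.135 and 0.135 m), for 0.2 s.
At the end, for the whole second after the job is handed in: All four corners of the insert lie inside the taped rectangle (200 x 270 mm), the insert is flat on the bench and still, and every accessory present is in its own pocket: within 9 mm of the pocket's centre, at most 4 mm above its floor, upright within 0.12 rad, at rest (all of step 2 and horizontal distance between basket and pocket_basket below 0.009 m and z of basket in the frame of pocket_basket below 0.004 m and angle between each of basket, tamper, cartridge, scoop, case's own z axis and vertical below 0.12 rad and horizontal distance between tamper and pocket_tamper below 0.009 m and z of tamper in the frame of pocket_tamper below 0.004 m and horizontal distance between cartridge and pocket_cartridge below 0.009 m and z of cartridge in the frame of pocket_cartridge below 0.004 m and horizontal distance between scoop and pocket_scoop below 0.009 m and z of scoop in the frame of pocket_scoop below 0.004 m and horizontal distance between case and pocket_case below 0.009 m and z of case in the frame of pocket_case below 0.004 m and angle between insert's own z axis and vertical below 0.05 rad and height (world z) of insert below 0.005 m and linear speed of insert below 0.02 m/s and linear speed of each of basket, tamper, cartridge, scoop, case below 0.03 m/s); the robot touches nothing.
It fails at once if the insert touches the knock box or the socket box (contact force between insert and knock_box above 0.5 N or contact force between insert and socket_box above 0.5 N).
It fails at once if the insert is lifted off the bench or tipped (height (world z) of insert above 0.012 m or angle between insert's own z axis and vertical above 0.15 rad).
It fails at once if one of the other things on the bench is moved more than 30 mm (distance of any of jug, cup, tape_roll, driver, carton, portafilter from where it was at the start of the episode above 0.03 m).
Of basket, tamper, cartridge, scoop, case only 3 to 5 are there at a start; the rules pass over those that are not, and their reading is None.
At some moment in a run one of basket, tamper, cartridge, scoop, case may be knocked a few centimetres aside while the robot is not near it.
It also fails if it takes over 210 s, if anything falls off the work surface, if the arm or the gripper's body presses on something with over 40 N, if the wrist force passes 120 N, or if a joint passes its speed limit or range.

## Robot

A 6-joint arm with a two-finger parallel gripper is mounted at the origin on the work surface. World frame = base frame: x ahead of the robot, y to its left, z up, the work surface at z = 0. Lengths are in m, angles in rad, forces in N, time in s.
With the tool pointing down it reaches from about 0.425 to 0.95 m from the base axis. Payload 14.7 kg.
Tool frame: the origin (TCP) lies at the centre of the arm's flange, where the gripper is bolted on; the fingertips stand 173 mm ahead of it and the grasp point (between the pads) lies 155 mm ahead of it; z points along the fingers, y is the direction in which the jaws open and shut (so a half turn about z gives the same grasp; the last joint's range is limited). The gripper opens to 85 mm and grips with 20 to 120 N. Pads are 22 mm wide; open, the fingers measure 114 mm over their backs; the gripper's body (76 mm by 85 mm) begins 54 mm behind the grasp point. The pads swing forward as they close: fully open they stand 13 mm farther back than shut.
Start: joints at [-1.199, 0.48, 1.596, -0, 1.065, -0.047], TCP at [0.264, -0.594, 0.405] pointing down, gripper open.
Joint ranges: [-2.75, 2.75], [-0.82, 2.05], [0.23, 2.67], [-1.56, 4.7], [0.09, 2.69], [-2.92, 2.92]. Speed limits (rad/s): [1.89, 1.89, 2.39, 3.01, 3.01, 3.01].

## Interface

Orientations are given as a unit quaternion [x, y, z, w].
In Python, from bench import bot, solver, read_camera, search_frame, regions_of gives the robot as it stands. Calls block until the motion is done:
- bot.move_pose(position, orientation): joint-space move of the TCP to a pose.
- bot.move_linear(position, feed=0.15, rot=None, f_stop=None): straight line of the TCP; rot=None keeps the orientation; feed is the mean speed in m/s. With f_stop (N) it stops when the force on the tool has changed by that much, and returns True; else False.
- bot.move_j(angles): joint-space move.
- bot.command_gripper(opening, force=None): opening from 0.0 (shut) to 1.0 (fully open); force is the grip in N (None keeps the last); returns when the fingers have stopped.
- bot.pause(seconds).
- solver.ik(position, orientation): joint angles nearest the present ones, or None.
- read_camera(name): name is "scene" or "top" or "wrist"; returns a dict with "image" (480x640x3 uint8, red, green, blue), "vertical_fov" (degrees; the focal length in pixels is half the picture's height over the tangent of half this angle, whatever the lens; pixels are square), "cx", "cy" (the principal point, pixels), "k1" (the pictures are not rectified: a ray, as slopes to the right and down, at radius r is drawn at 1 + k1 r^2 times it, then the intrinsics apply), "rvec" (rotation vector, rad) and "tvec" (3), from world to camera coordinates, as OpenCV has them. Camera axes: x right, y down, z forward; pixel columns grow to the right and rows downward; lengths in m; the calibration is good to about 2 mm. A picture is of the moment at which its call begins. There is no depth.
A pose or a line that the arm cannot do raises bot.PlanningError and nothing moves.
- bot.finish_job(): hands the job in, once; it reports no verdict.
Trained networks look in a picture, given as the dict that the camera call returned (one of the last four; its "shot" number tells which), for a name from the list of things; names that differ only in an ending like _2 or _b are one class to them, and where a whole thing is asked for, a point or a joint stands for the part that bears it (a point fixed in the world has none). Each returns a list of dicts, best first, with "score" (0 to 1); they miss things now and then, are a little off and sometimes report something else, mostly with a low value. They report only what shows in the picture. A call takes as long as a camera call.
- search_frame(picture, thing): "location" ([column, row] in pixels, amid what is visible of it).
- regions_of(picture, thing): "mask" (480x640 bool, what is visible of it) and "location" ([column, row] in pixels, amid what is visible of it).
Readings, each from a call of its own:
- bot.read_t(): time.
- bot.read_qpos(): joint angles.
- bot.read_joint_vel(): joint speeds.
- bot.read_joint_torque(): joint torques, N m.
- bot.read_ee_pos(): TCP position.
- bot.read_tool_rot(): TCP orientation.
- bot.read_wrist_force(): force on the tool from outside, world axes, zero at the start.
- bot.read_moment(): the same for the moment, N m.
- bot.read_gripper_width(): opening from 0.0 (shut) to 1.0 (fully open).
Only numpy, scipy, OpenCV 4.12 (cv2) and the standard library are available. Lean on these libraries where they do the work, as an engineer would, in place of code of your own. Each camera call takes 0.05 s, during which the arm holds its last target.

## Working session

There is one attempt and no reset: what is moved stays moved. The work goes in short steps, each a Python script; the robot and the scene stay as the last script left them, time stands still between calls to the robot, and variables do not carry over. Pictures are saved under pics/ and viewed, and the job is handed in when it is done.

```bash
ls; mkdir -p pics; python3 - <<'E'
from bench import bot, solver, read_camera, search_frame, regions_of
import cv2
for n in ["scene","top","wrist"]:
    p=read_camera(n); cv2.imwrite(f"pics/{n}0.png",p["image"][:,:,::-1])
    print(n,{k:v for k,v in p.items() if k!="image"})
print(bot.read_t(),bot.read_ee_pos(),bot.read_tool_rot())
E
```

```text
pics
scene {'vertical_fov': 43.553139300154776, 'cx': 319.66117760560667, 'cy': 237.24670287787598, 'k1': -0.050197467559914166, 'rvec': array([ 1.21009555,  2.09029042, -1.12766753]), 'tvec': array([ 0.22619186, -0.21025935,  1.73710623]), 'shot': 1}
top {'vertical_fov': 49.007966881626295, 'cx': 324.0866417551484, 'cy': 237.31651480778626, 'k1': -0.13884807887790432, 'rvec': array([ 2.15622908, -2.16451408,  0.12034119]), 'tvec': array([0.01018045, 0.52010903, 1.49603404]), 'shot': 2}
wrist {'vertical_fov': 64.41420611000484, 'cx': 317.461286402279, 'cy': 237.74430135259834, 'k1': -0.0590647849332836, 'rvec': array([-2.43355744,  1.58014516,  0.22338484]), 'tvec': array([-0.64767612, -0.03599547,  0.37898233]), 'shot': 3}
0.15 [ 0.26429774 -0.59367693  0.40424391] [ 9.78155143e-01  2.07875708e-01 -6.31738885e-05 -4.50718982e-04]
```

View pics/scene0.png

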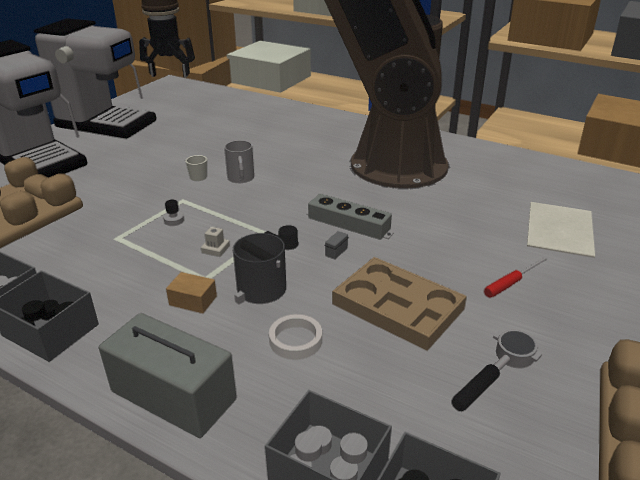

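View pics/top0.png

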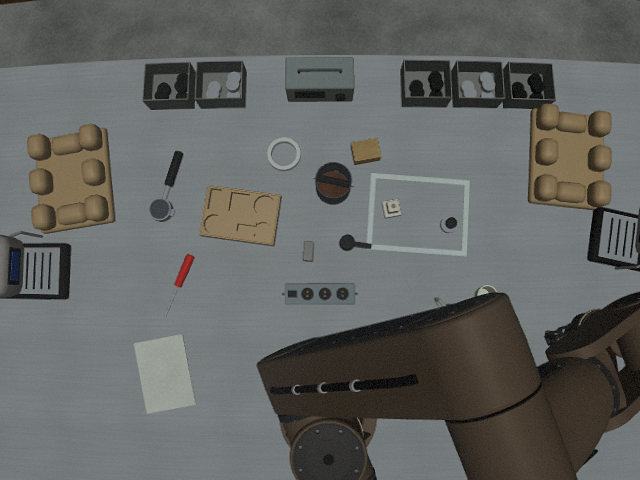

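View pics/wrist0.png

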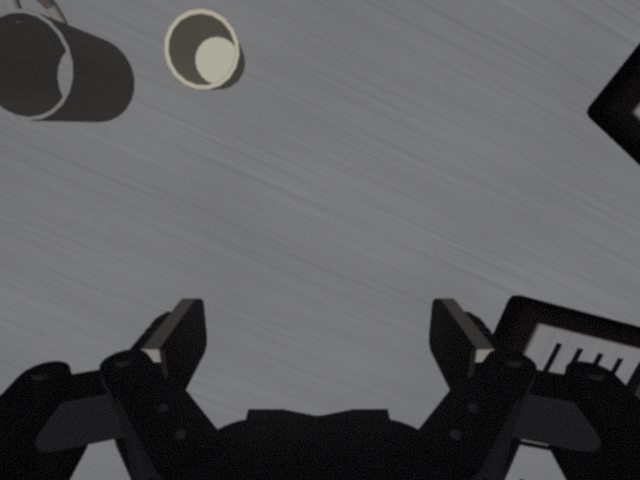

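```bash
cat > h.py <<'E'
from bench import bot, solver, read_camera, search_frame, regions_of
import numpy as np, cv2, json
from scipy.optimize import minimize
from scipy.spatial.transform import Rotation as R
def K(p):
    f=p["image"].shape[0]/2/np.tan(np.radians(p["vertical_fov"])/2)
    return np.array([[f,0,p["cx"]],[0,f,p["cy"]],[0,0,1.]]), np.array([p["k1"],0,0,0.])
def proj(p,X):
    k,d=K(p); return cv2.projectPoints(np.asarray(X,float).reshape(-1,3),p["rvec"],p["tvec"],k,d)[0].reshape(-1,2)
def world(p,uv,z):
    k,d=K(p); n=cv2.undistortPoints(np.asarray(uv,float).reshape(-1,1,2),k,d).reshape(-1,2)
    Rm=cv2.Rodrigues(p["rvec"])[0]; c=-Rm.T@p["tvec"]
    r=np.c_[n,np.ones(len(n))]@Rm
    return c+r*((z-c[2])/r[:,2])[:,None]
def box(x0,x1,y0,y1,z0,z1): return np.array([[x,y,z] for x in(x0,x1) for y in(y0,y1) for z in(z0,z1)])
def cyl(r,z0,z1,n=24):
    a=np.arange(n)*2*np.pi/n
    return np.array([[r*np.cos(t),r*np.sin(t),z] for t in a for z in(z0,z1)])
mm=1e-3
def sb(x0,x1,y0,y1,z0,z1): return box(x0*mm,x1*mm,y0*mm,y1*mm,z0*mm,z1*mm)
def sc(r,z0,z1): return cyl(r*mm,z0*mm,z1*mm)
MODEL={"insert":[sb(-75,75,-110,110,0,34)],
"basket":[sc(28,0,42)],"tamper":[sc(25,0,16),sc(8,16,30),np.vstack([sc(10,28,54),sc(16,36,46)])],
"cartridge":[sb(-25,25,-25,25,0,18),sb(-16,16,-16,16,18,52)],
"scoop":[sc(22,0,40),sb(-8,8,15,73,0,6)],"case":[sb(-28,28,-14,14,0,40)],
"knock_box":[sc(52,0,105)],"socket_box":[sb(-60,0,-100,100,0,45)]}
def xf(P,q,z=0):
    c,s=np.cos(q[2]),np.sin(q[2]); return np.c_[q[0]+c*P[:,0]-s*P[:,1],q[1]+s*P[:,0]+c*P[:,1],P[:,2]+z]
def render(p,name,q,z=0,S=4):
    m=np.zeros((480,640),np.uint8)
    for P in MODEL[name]:
        uv=proj(p,xf(P,q,z)); h=cv2.convexHull(uv.astype(np.float32))
        cv2.fillPoly(m,[np.round(h*16).astype(np.int32)],1,shift=4)
    return m.astype(bool)
def best(p,name,zc=None,near=None,thr=0.3):
    r=[a for a in regions_of(p,name) if a["score"]>thr]
    if near is not None and r:
        uv=proj(p,[[near[0],near[1],zc or .02]])[0]
        r=sorted(r,key=lambda a:np.hypot(*(np.array(a["location"])-uv)))
    return r[0] if r else None
def fit(views,name,q0,z=0,rot=True,yaws=None,step=.01):
    """views: list of (pic,mask)"""
    def cost(q):
        q=[q[0],q[1],q[2] if rot else q0[2]]; c=0
        for p,m in views:
            e=render(p,name,q,z); c+=1-(e&m).sum()/max(1,(e|m).sum())
        return c/len(views)
    bq,bc=None,9
    for y in (yaws if yaws is not None else [q0[2]]):
        s=[[q0[0],q0[1],y],[q0[0]+step,q0[1],y],[q0[0],q0[1]+step,y],[q0[0],q0[1],y+.25]]
        o=minimize(cost,[q0[0],q0[1],y],method="Nelder-Mead",options=dict(initial_simplex=s,xatol=1e-4,fatol=1e-4,maxiter=150))
        o=minimize(cost,o.x,method="Nelder-Mead",options=dict(initial_simplex=o.x+np.array([[0,0,0],[.004,0,0],[0,.004,0],[0,0,.08]]),xatol=1e-4,fatol=1e-4,maxiter=100))
        if o.fun<bc: bc,bq=o.fun,o.x
    return bq,bc
def down(yaw):
    "tool down with tool y (jaw) axis at world angle yaw"
    # columns: z=-Z ; y=(c,s,0); x=y×z
    y=np.array([np.cos(yaw),np.sin(yaw),0]); zz=np.array([0,0,-1.]); x=np.cross(y,zz)
    return R.from_matrix(np.c_[x,y,zz]).as_quat()
def save(p,n,ov=None):
    im=p["image"][:,:,::-1].copy()
    for m in ov or []:
        c,_=cv2.findContours(m.astype(np.uint8),cv2.RETR_LIST,cv2.CHAIN_APPROX_NONE); cv2.drawContours(im,c,-1,(0,255,0),1)
    cv2.imwrite(f"pics/{n}.png",im)
E
cat > m1.py <<'E'
from h import *
t=read_camera("top"); s=read_camera("scene")
ov=[];ovs=[]
for n in ["basket","bay","insert","tamper","cartridge","scoop","case","knock_box","socket_box"]:
    for p,nm in((t,"top"),(s,"scene")):
        r=regions_of(p,n)
        print(n,nm,[(round(a["score"],2),np.round(a["location"]).tolist(),int(a["mask"].sum()),np.round(world(p,[a["location"]],.02)[0][:2],3).tolist()) for a in r[:3]])
    if n in("basket","bay"):
        continue
    vs=[]
    for p in(t,s):
        b=best(p,n)
        if b is not None: vs.append((p,b["mask"]))
    if not vs: continue
    q0=world(vs[0][0],[best(vs[0][0],n)["location"]],.02)[0]
    ys=[0] if n in("insert","socket_box") else [0,.7,1.4,2.1] if n in("case",) else [0,.8] if n=="cartridge" else np.arange(0,6.28,1) if n=="scoop" else [0]
    q,c=fit(vs,n,[q0[0],q0[1],0],yaws=ys)
    print("  FIT",n,np.round(q,4).tolist(),round(c,3),len(vs))
    if vs[0][0] is t:
        q2,c2=fit(vs[:1],n,q,yaws=[q[2]]); print("  top only",np.round(q2,4).tolist(),round(c2,3))
    ov.append(render(t,n,q)); ovs.append(render(s,n,q))
save(t,"top1",ov); save(s,"scene1",ovs)
E
python3 m1.py
```

```text
basket top []
basket scene []
bay top [(0.7, [424.0, 181.0], 1609, [0.689, -0.289]), (0.63, [364.0, 150.0], 655, [0.783, -0.111])]
bay scene [(0.96, [171.0, 264.0], 1100, [0.718, -0.218])]
insert top [(0.66, [240.0, 213.0], 3913, [0.596, 0.255])]
insert scene [(0.74, [296.0, 347.0], 1408, [0.801, 0.151]), (0.61, [400.0, 303.0], 6968, [0.595, 0.265])]
  FIT insert [0.5892, 0.2549, -0.1337] 0.513 2
  top only [0.5892, 0.2549, -0.1337] 0.026
tamper top [(0.53, [242.0, 213.0], 3837, [0.595, 0.248]), (0.49, [449.0, 223.0], 230, [0.563, -0.359])]
tamper scene [(0.7, [400.0, 304.0], 6885, [0.599, 0.267]), (0.58, [172.0, 214.0], 401, [0.558, -0.358])]
  FIT tamper [0.6022, 0.2576, -0.2646] 0.915 2
  top only [0.6022, 0.2576, -0.2646] 0.929
cartridge top [(0.8, [390.0, 205.0], 290, [0.617, -0.185]), (0.7, [167.0, 201.0], 874, [0.632, 0.476])]
cartridge scene [(0.68, [500.0, 361.0], 2335, [0.655, 0.484]), (0.58, [214.0, 245.0], 614, [0.616, -0.181]), (0.23, [401.0, 299.0], 7103, [0.583, 0.262])]
  FIT cartridge [0.6099, -0.1909, 0.2505] 0.571 2
  top only [0.6099, -0.1909, 0.2505] 0.142
scoop 
[... 312 characters left out ...]
0, 295.0], 1582, [0.355, 0.017])]
case scene [(0.74, [334.0, 248.0], 506, [0.492, 0.059]), (0.34, [501.0, 286.0], 446, [0.44, 0.424])]
  FIT case [0.5752, 0.2524, 2.0167] 0.964 2
  top only [0.5752, 0.2524, 2.0167] 0.929
knock_box top [(0.67, [332.0, 182.0], 1323, [0.687, -0.015]), (0.54, [241.0, 214.0], 3986, [0.593, 0.253])]
knock_box scene []
  FIT knock_box [0.6744, -0.0179, 0.375] 0.033 1
  top only [0.674, -0.018, 0.4426] 0.028
socket_box top [(0.7, [320.0, 294.0], 1582, [0.356, 0.021])]
socket_box scene [(0.89, [352.0, 218.0], 2338, [0.357, 0.035]), (0.6, [396.0, 302.0], 6995, [0.595, 0.258])]
  FIT socket_box [0.3874, 0.0262, 0.0136] 0.076 2
  top only [0.3874, 0.0237, -0.0078] 0.066
```

```bash
cat > m2.py <<'E'
from h import *
p=read_camera("wrist")
Rm=cv2.Rodrigues(p["rvec"])[0]; c=-Rm.T@p["tvec"]
Rt=R.from_quat(bot.read_tool_rot()).as_matrix()
print("cam in tool",Rt.T@(c-bot.read_ee_pos()),"cam axes in tool\n",np.round(Rt.T@Rm.T,3))
# insert view
q=[.589,.255,-.134]
for yaw in (q[2]+np.pi/2,q[2]-np.pi/2,q[2],q[2]+np.pi):
  print(yaw, solver.ik([.55,.255,.45],down(yaw)))
E
python3 m2.py
```

```text
cam in tool [ 0.06914846 -0.00132152  0.03119814] cam axes in tool
 [[-0.    -0.962 -0.274]
 [ 1.     0.    -0.001]
 [ 0.001 -0.274  0.962]]
1.4367963267948967 [ 3.84134715e-01  3.77085963e-01  1.64746784e+00 -4.44089210e-16
  1.11703885e+00 -1.05266161e+00]
-1.7047963267948965 [ 3.84134715e-01  3.77085963e-01  1.64746784e+00 -4.44089210e-16
  1.11703885e+00  2.08893104e+00]
-0.134 [ 3.84134715e-01  3.77085963e-01  1.64746784e+00 -4.44089210e-16
  1.11703885e+00  5.18134715e-01]
3.007592653589793 [ 3.84134715e-01  3.77085963e-01  1.64746784e+00 -4.44089210e-16
  1.11703885e+00 -2.62345794e+00]
```

View pics/top1.png

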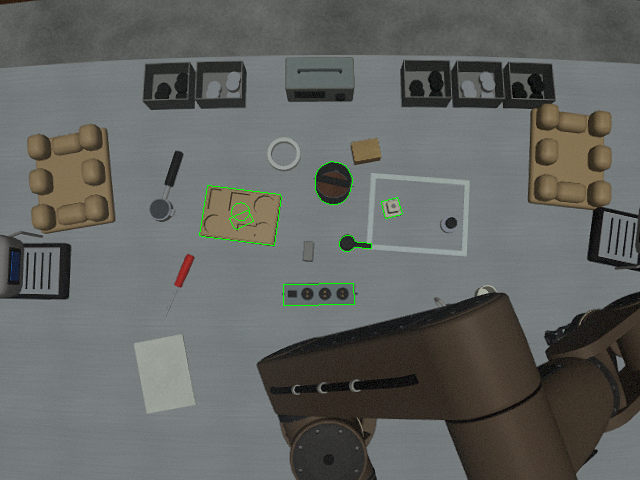

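```bash
cat > m3.py <<'E'
from h import *
def look(x,y,z,yaw,n):
    bot.move_pose([x,y,z],down(yaw)); p=read_camera("wrist"); save(p,n); return p
import pickle
P={}
P["bay"]=look(.57,-.21,.42,0,"w_bay")
P["mid"]=look(.50,.05,.36,0,"w_mid")
P["ins"]=look(.58,.30,.40,-.134,"w_ins")
P["top"]=read_camera("top"); save(P["top"],"top2")
pickle.dump(P,open("P.pkl","wb"))
print(bot.read_t())
E
python3 m3.py
```

```text
6.3333
```

View pics/w_bay.png

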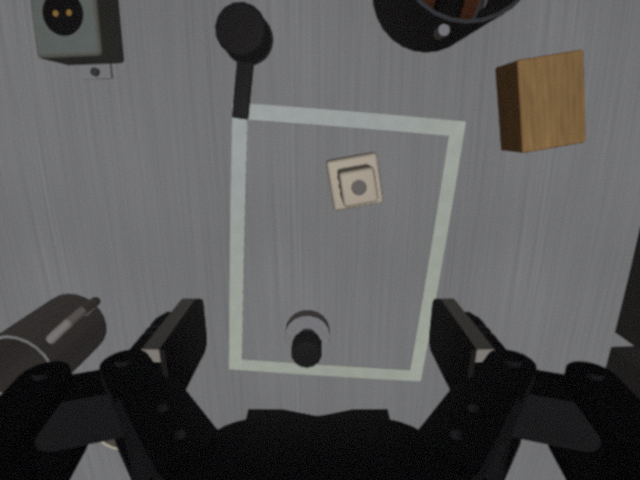

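View pics/w_mid.png

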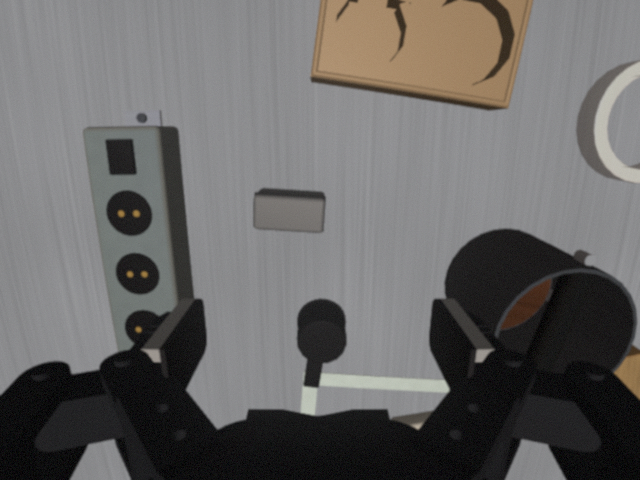

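View pics/w_ins.png

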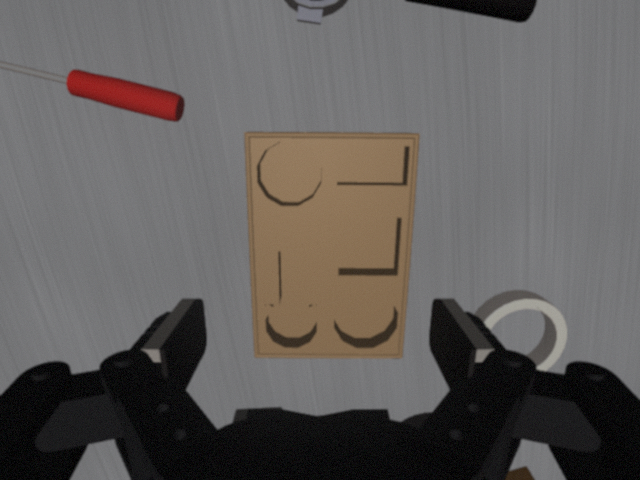

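View pics/top2.png

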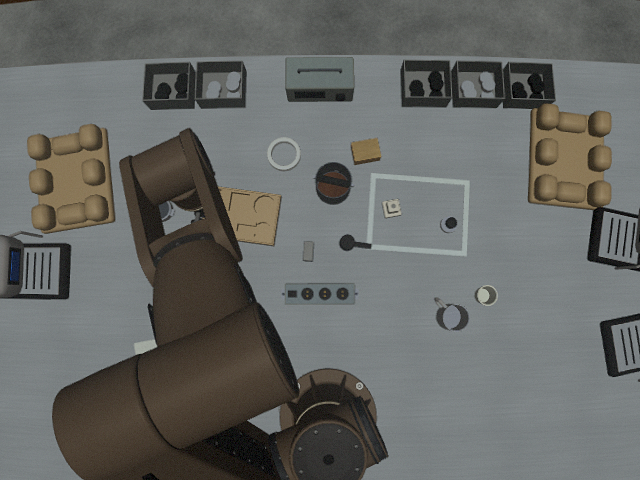

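```bash
cat > m4.py <<'E'
from h import *
import pickle
P=pickle.load(open("P.pkl","rb"))
jobs=[("tamper","bay",[.56,-.36,0],False,[0]),("cartridge","bay",[.61,-.19,.25],True,[.1,.5]),("scoop","bay",[.504,-.057,3.07],True,[3.07]),
("scoop","mid",[.504,-.057,3.07],True,[3.07]),("case","mid",[.49,.055,0],True,[0,.3]),("insert","ins",[.589,.255,-.134],True,[-.13]),("insert","top",[.589,.255,-.134],True,[-.13]),
("knock_box","mid",[.674,-.018,0],False,[0]),("socket_box","mid",[.387,.024,0],True,[0]),("case","top",[.49,.055,0],True,[0,.3]),("tamper","top",[.56,-.36,0],False,[0]),("cartridge","top",[.61,-.19,.25],True,[.1,.5])]
ov={}
for n,v,q0,rot,ys in jobs:
    p=P[v]; b=best(p,n,near=q0,thr=.1)
    if b is None: print(n,v,"none"); continue
    q,c=fit([(p,b["mask"])],n,q0,rot=rot,yaws=ys)
    print(n,v,round(b["score"],2),np.round(b["location"]),np.round(q,4).tolist(),round(c,3))
    ov.setdefault(v,[]).append(render(p,n,q))
for v in ov: save(P[v],"f_"+v,ov[v])
# bay
def bay_cost(q,p,M):
    m=np.zeros((480,640),np.uint8)
    for w,h,c in((.115,.15,1),(.1,.135,0)):
        # dense edges
        t=np.linspace(-1,1,30)
        pts=np.r_[np.c_[w*t,0*t-h],np.c_[0*t+w,h*t],np.c_[-w*t,0*t+h],np.c_[0*t-w,-h*t]]
        uv=proj(p,xf(np.c_[pts,0*pts[:,:1]],q)); cv2.fillPoly(m,[np.round(uv*16).astype(np.int32)],c,shift=4)
    m=m.astype(bool); return 1-(m&M).sum()/(m|M).sum(),m
for v in("bay","top"):
    p=P[v]; g=p["image"].astype(int)
    c0=world(p,[[345,243]] if v=="bay" else [[419,215]],0)[0]
    bgm=bay_cost([c0[0],c0[1],0],p,np.ones((480,640),bool))[1]
    roi=cv2.dilate(bgm.astype(np.uint8),np.ones((35,35)))
    # tape brighter than bench
    gr=cv2.cvtColor(p["image"],cv2.COLOR_RGB2GRAY)
    th,_=cv2.threshold(gr[roi>0].reshape(-1,1),0,255,cv2.THRESH_OTSU)
    M=(gr>th)&(roi>0)
    f=lambda q:bay_cost(q,p,M)[0]
    s=np.array([[c0[0],c0[1],0]]*4)+np.array([[0,0,0],[.01,0,0],[0,.01,0],[0,0,.06]])
    o=minimize(f,s[0],method="Nelder-Mead",options=dict(initial_simplex=s,xatol=1e-4,fatol=1e-4))
    print("bay",v,th,np.round(o.x,4),round(o.fun,3)); save(p,"b_"+v,[bay_cost(o.x,p,M)[1]])
E
python3 m4.py
```

```text
tamper bay 0.69 [309. 337.] [0.5571, -0.3595, 0.0331] 0.054
cartridge bay 0.73 [353. 181.] [0.6048, -0.1893, 0.1766] 0.056
scoop bay 0.86 [242.  40.] [0.5046, -0.0582, 2.9788] 0.053
scoop mid 0.93 [320. 332.] [0.5031, -0.0541, 3.0044] 0.051
case mid 0.97 [286. 207.] [0.4781, 0.0569, -0.0279] 0.066
insert ins none
insert top 0.75 [254. 210.] [0.5887, 0.2508, -0.1518] 0.331
knock_box mid none
socket_box mid 0.71 [138. 216.] [0.3845, 0.0338, -0.013] 0.189
case top 0.73 [308. 250.] [0.4813, 0.052, 0.0301] 0.14
tamper top 0.46 [445. 222.] [0.5597, -0.3581, 0.0685] 0.187
cartridge top 0.66 [389. 206.] [0.6093, -0.1891, 0.2092] 0.068
bay bay 77.0 [ 0.6121 -0.256  -0.0305] 0.729
bay top 144.0 [ 0.5933 -0.2731 -0.0773] 0.208
```

```bash
cat > m5.py <<'E'
from h import *
import pickle
P=pickle.load(open("P.pkl","rb"))
def brown(p,q):
    hsv=cv2.cvtColor(p["image"],cv2.COLOR_RGB2HSV)
    m=((hsv[...,0]>5)&(hsv[...,0]<25)&(hsv[...,1]>60)).astype(np.uint8)
    m&=cv2.dilate(render(p,"insert",q).astype(np.uint8),np.ones((41,41)))
    m=cv2.morphologyEx(m,cv2.MORPH_OPEN,np.ones((3,3)))
    c,_=cv2.findContours(m,cv2.RETR_EXTERNAL,cv2.CHAIN_APPROX_NONE)
    M=np.zeros_like(m); cv2.fillPoly(M,[cv2.convexHull(max(c,key=cv2.contourArea))],1); return M>0
p=P["ins"]; q0=[.589,.255,-.134]
M=brown(p,q0); q,c=fit([(p,M)],"insert",q0); print("insert",np.round(q,4),c)
ov=[render(p,"insert",q)]
def pk(pts):
    m=np.zeros((480,640),np.uint8); cv2.polylines(m,[np.round(proj(p,xf(np.array(pts),q))).astype(int).reshape(-1,1,2)],True,1); return m
a=np.linspace(0,2*np.pi,40)
for x,y,r in((36,-67,31),(-37,74,28),(-37,-73,25)): ov.append(pk([[x*mm+r*mm*np.cos(t),y*mm+r*mm*np.sin(t),.034] for t in a]))
for x,y,w,h in((36,8,28,28),(36,82,31,17)): ov.append(pk([[(x+i*w)*mm,(y+j*h)*mm,.034] for i,j in((1,1),(1,-1),(-1,-1),(-1,1))]))
save(p,"f_ins",ov)
exec(open("m4.py").read().split("# bay\n")[1].split("for v in")[0])
p=P["bay"]
im=p["image"].astype(int); sat=(im[...,1]-im[...,2]); gr=im.sum(2)/3
c0=[.5933,-.2731,-.0773]
roi=cv2.dilate(bay_cost(c0,p,np.ones((480,640),bool))[1].astype(np.uint8),np.ones((25,25)))
M=(gr>135)&(roi>0); print(np.percentile(gr[roi>0],[5,25,50,75,95]))
s=np.array([c0]*4)+np.array([[0,0,0],[.01,0,0],[0,.01,0],[0,0,.06]])
o=minimize(lambda q:bay_cost(q,p,M)[0],c0,method="Nelder-Mead",options=dict(initial_simplex=s,xatol=1e-4,fatol=1e-4))
print("bay",o.x,o.fun); save(p,"b_bay",[bay_cost(o.x,p,M)[1]])
E
python3 m5.py
python3 -c "
import cv2,numpy as np
a=[cv2.resize(cv2.imread(f'pics/{n}.png'),(400,300)) for n in('f_ins','b_bay','f_mid','f_bay')]
cv2.imwrite('pics/mos1.png',np.vstack([np.hstack(a[:2]),np.hstack(a[2:])]))"
```

```text
insert [ 0.5844  0.2564 -0.1423] 0.007904496359058988
[ 53.81666667 113.66666667 116.66666667 151.33333333 156.66666667]
bay [ 0.58893617 -0.27206802 -0.07633567] 0.0883139351997484
```

View pics/mos1.png

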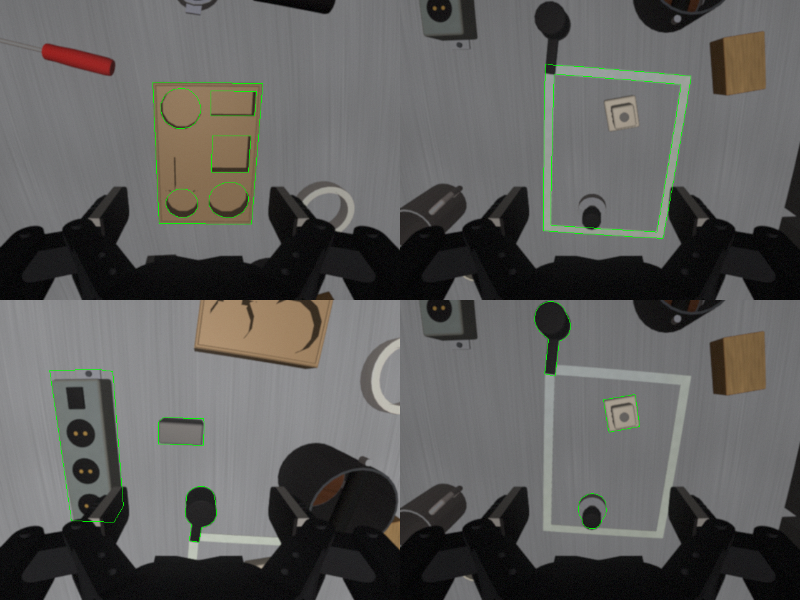

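```bash
cat > act.py <<'E'
from h import *
INS=np.array([.5844,.2564,-.1423]); BAY=np.array([.5889,-.2721,-.0763])
PK=dict(basket=(36,-67),cartridge=(36,8),tamper=(-37,74),scoop=(-37,-73),case=(36,82))
def pocket(n): x,y=PK[n]; return xf(np.array([[x*mm,y*mm,.014]]),INS)[0]
def lookat(n,q,yaw,rot=True,z=.32,tag="",yaws=None):
    bot.move_pose([q[0],q[1],z],down(yaw)); p=read_camera("wrist")
    b=best(p,n,near=q,thr=.2)
    if b is None: save(p,"l_"+n+tag); print("NOT SEEN",n); return None
    r,c=fit([(p,b["mask"])],n,q,rot=rot,yaws=yaws); save(p,"l_"+n+tag,[render(p,n,r)])
    print("look",n,round(b["score"],2),np.round(r,4),round(c,3),"t",round(bot.read_t(),1)); return r
def grab(xy,yaw,z,force=30,zt=.36,op=1.0,clear=.26):
    bot.command_gripper(op)
    bot.move_pose([xy[0],xy[1],clear],down(yaw))
    s=bot.move_linear([xy[0],xy[1],z],feed=.1,f_stop=10); print("down stop",s,bot.read_ee_pos()[2])
    bot.command_gripper(0,force); print("width",bot.read_gripper_width()*85)
    bot.move_linear([xy[0],xy[1],zt],feed=.2); print("lift width",bot.read_gripper_width()*85,"t",round(bot.read_t(),1))
def put(xy,yaw,z,zt=.36,f=8,rel=.55):
    """z: TCP height when home"""
    bot.move_pose([xy[0],xy[1],zt],down(yaw))
    bot.move_linear([xy[0],xy[1],z+.03],feed=.15)
    s=bot.move_linear([xy[0],xy[1],z-.001],feed=.03,f_stop=f)
    e=bot.read_ee_pos(); print("put stop",s,"dz above home mm",(e[2]-z)*1e3,bot.read_wrist_force())
    return e[2]-z
def release(rel=.55,zt=.36):
    bot.command_gripper(rel); e=bot.read_ee_pos(); bot.move_linear([e[0],e[1],zt],feed=.15); print("t",round(bot.read_t(),1))
E
cat > t1.py <<'E'
from act import *
q=lookat("tamper",[.557,-.3595,0],0,rot=False,yaws=[0])
print(pocket("tamper"))
if q is not None and abs(q[0]-.557)<.03: grab(q[:2],0,.194)
p=read_camera("wrist"); save(p,"held_tamper")
E
python3 t1.py
```

```text
look tamper 0.83 [ 0.5572 -0.3593  0.0979] 0.045 t 9.4
[0.55826868 0.33489939 0.014     ]
down stop False 0.1944634130941797
width 31.336585382872343
lift width 31.337359358707396 t 12.3
```

```bash
cat > t2.py <<'E'
from act import *
t=pocket("tamper"); dz=put(t[:2],INS[2],.194+.014)
p=read_camera("wrist"); save(p,"put_tamper"); s=read_camera("scene"); save(s,"put_tamper_s")
E
python3 t2.py;python3 -c "
import cv2,numpy as np
a=[cv2.resize(cv2.imread(f'pics/{n}.png'),(400,300)) for n in('held_tamper','put_tamper','l_tamper')]
b=cv2.resize(cv2.imread('pics/put_tamper_s.png')[220:380,270:480],(400,300))
cv2.imwrite('pics/mos2.png',np.vstack([np.hstack(a[:2]),np.hstack([a[2],b])]))"
```

```text
put stop True dz above home mm 0.1721769572642362 [ 1.00452586 -0.10843324  5.88012484]
```

View pics/mos2.png

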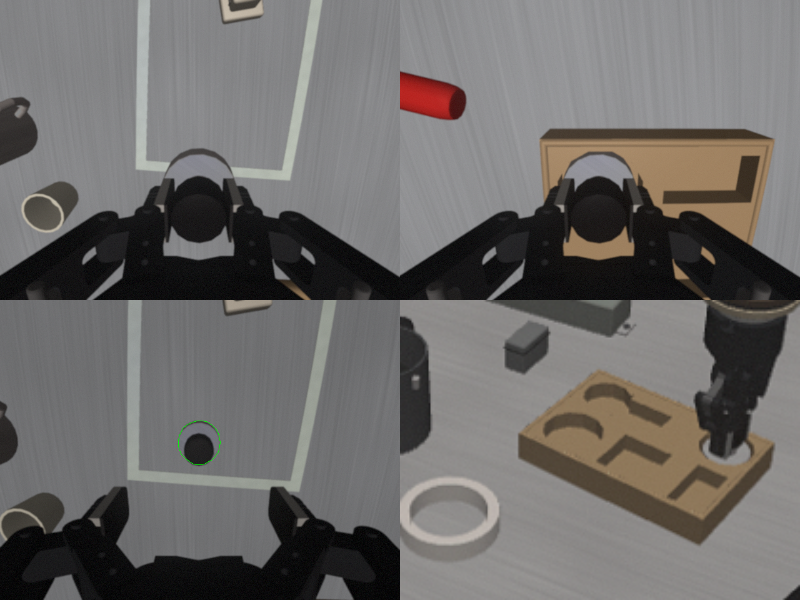

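```bash
cat > t3.py <<'E'
from act import *
release()
q=lookat("case",[.4785,.0565,-.02],np.pi/2,yaws=[0])
print(pocket("case"))
if q is not None and np.hypot(q[0]-.4785,q[1]-.0565)<.05:
    yaw=q[2]+np.pi/2
    grab(q[:2],yaw,.196,clear=.28)
    save(read_camera("wrist"),"held_case")
    t=pocket("case"); put(t[:2],INS[2]+np.pi/2,.196+.014)
    save(read_camera("wrist"),"put_case"); save(read_camera("scene"),"put_case_s")
E
python3 t3.py;cat > mos.py <<'E'
import cv2,numpy as np,sys
n=sys.argv[1]
a=[cv2.resize(cv2.imread(f'pics/{k}_{n}.png'),(400,300)) for k in('held','put','l')]
b=cv2.resize(cv2.imread(f'pics/put_{n}_s.png')[220:380,270:480],(400,300))
cv2.imwrite(f'pics/mos_{n}.png',np.vstack([np.hstack(a[:2]),np.hstack([a[2],b])]))
E
python3 mos.py case
```

```text
t 18.3
look case 0.59 [ 0.4769  0.0566 -0.0644] 0.044 t 20.3
[0.63166539 0.33246565 0.014     ]
down stop False 0.1965322434315161
width 27.323662857144136
lift width 27.238630133058024 t 23.6
put stop True dz above home mm 0.32485400055329294 [-1.14780835 -0.54825221  8.67854151]
```

View pics/mos_case.png

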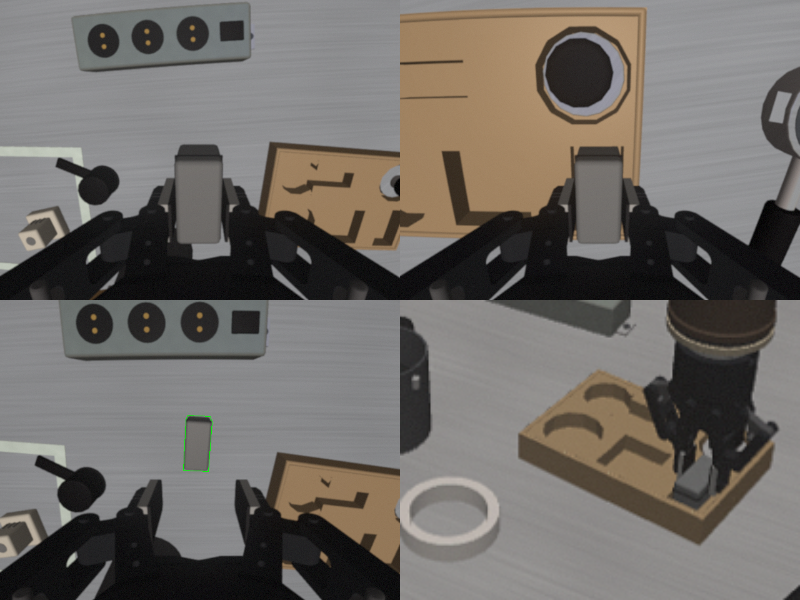

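```bash
cat > t4.py <<'E'
from act import *
release()
q=lookat("scoop",[.504,-.056,3.0],-.14,yaws=[3.0])
print(pocket("scoop"))
if q is not None and np.hypot(q[0]-.504,q[1]+.056)<.05:
    yaw=q[2]-np.pi
    grab(q[:2],yaw,.196,clear=.28)
    save(read_camera("wrist"),"held_scoop")
    t=pocket("scoop"); put(t[:2],INS[2]+np.pi,.196+.014)
    save(read_camera("wrist"),"put_scoop"); save(read_camera("scene"),"put_scoop_s")
E
python3 t4.py; python3 mos.py scoop
```

```text
t 28.3
look scoop 0.67 [ 0.504 -0.056  3.   ] 1.0 t 29.9
[0.5374211 0.1893852 0.014    ]
down stop True 0.1987430068711755
width 50.36962774979215
lift width -0.29309989741039105 t 33.1
put stop False dz above home mm -0.8180975245524191 [-0.24488281 -0.27300836  0.9656858 ]
```

View pics/mos_scoop.png

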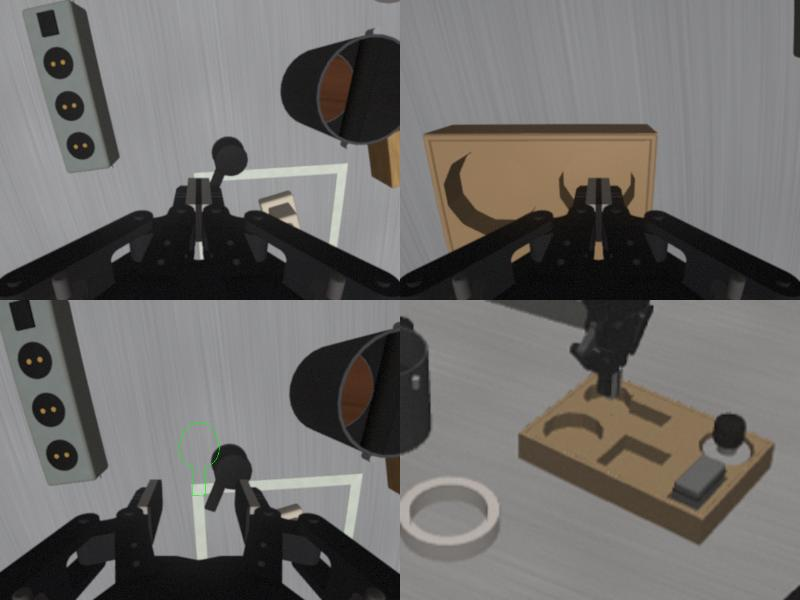

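```bash
python3 - <<'E'
s=open('act.py').read()
s=s.replace('''    r,c=fit(''','''    w=world(p,[b["location"]],.02)[0]
    if np.hypot(w[0]-q[0],w[1]-q[1])>.02: print("moved?",w); q=[w[0],w[1],q[2]]
    r,c=fit(''')
s=s.replace('''return r
def grab''','''return r if c<.12 else None
def grab''')
open('act.py','w').write(s)
E
cat > t5.py <<'E'
from act import *
e=bot.read_ee_pos(); bot.move_linear([e[0],e[1],.36],feed=.2); bot.command_gripper(1.0)
q=lookat("scoop",[.53,-.07,3.0],-.14,yaws=[2.6,3.0])
E
python3 t5.py
```

```text
moved? [ 0.53255208 -0.09310847  0.02      ]
look scoop 0.78 [ 0.5391 -0.087   2.6635] 0.036 t 41.9
```

View pics/l_scoop.png

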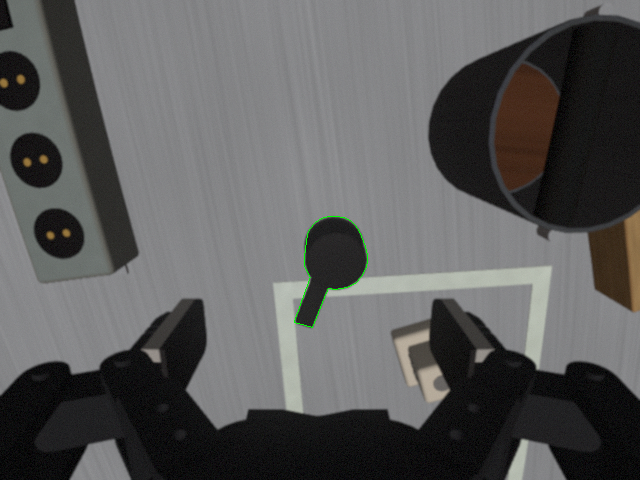

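```bash
cat > t6.py <<'E'
from act import *
q=np.array([.5391,-.087,2.6635])
grab(q[:2],q[2]-np.pi,.196,clear=.28)
p=read_camera("wrist"); save(p,"held_scoop")
w=bot.read_gripper_width()*85
if 38<w<48:
    t=pocket("scoop"); put(t[:2],INS[2]+np.pi,.196+.014)
    save(read_camera("wrist"),"put_scoop"); save(read_camera("scene"),"put_scoop_s")
E
python3 t6.py; python3 mos.py scoop
```

```text
down stop False 0.19650287026747484
width 42.534484033981634
lift width 42.5713948419335 t 45.0
put stop True dz above home mm 18.164776332600134 [ 1.12185968 -1.74617017  0.63567317]
```

View pics/mos_scoop.png

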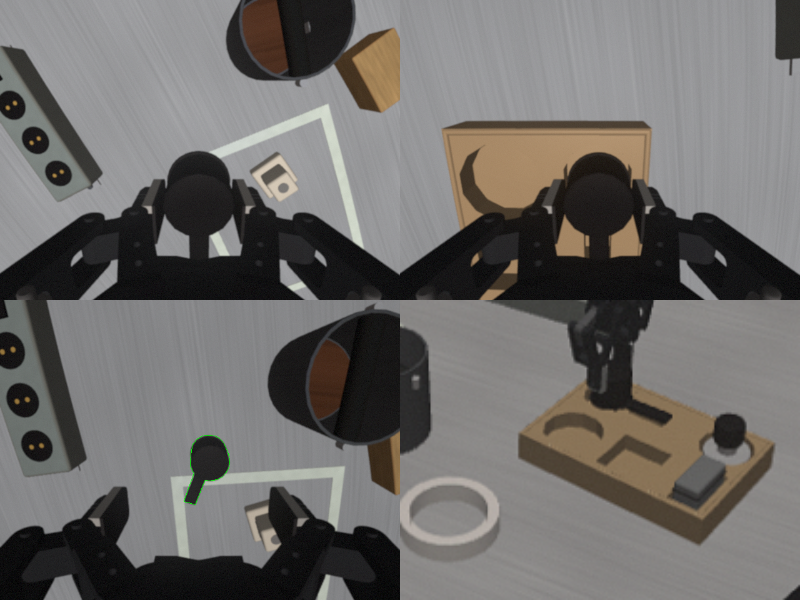

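```bash
cat > t7.py <<'E'
from act import *
e=bot.read_ee_pos(); q=R.from_quat(bot.read_tool_rot()).as_matrix(); print(e,"yaw",np.arctan2(q[1,1],q[0,1]))
bot.move_linear([e[0],e[1],.30],feed=.15)
e=bot.read_ee_pos(); t=pocket("scoop")
p=read_camera("wrist"); b=best(p,"scoop",thr=.1); print(b["score"],b["location"],e-t)
r,c=fit([(p,b["mask"])],"scoop",[t[0],t[1],INS[2]],z=e[2]-.196); print(r,c, (r[:2]-e[:2])*1e3)
save(p,"x_scoop",[render(p,"scoop",r,e[2]-.196),b["mask"]])
E
python3 t7.py
```

```text
[0.53741322 0.18920155 0.22850074] yaw 2.9993197804719482
0.74 [237.7, 237.4] [-3.21836543e-04 -2.27849577e-04  2.85618821e-01]
[ 0.56910899  0.15313317 -0.63075328] 0.47581234633530467 [ 32.00972792 -36.02418324]
```

View pics/x_scoop.png

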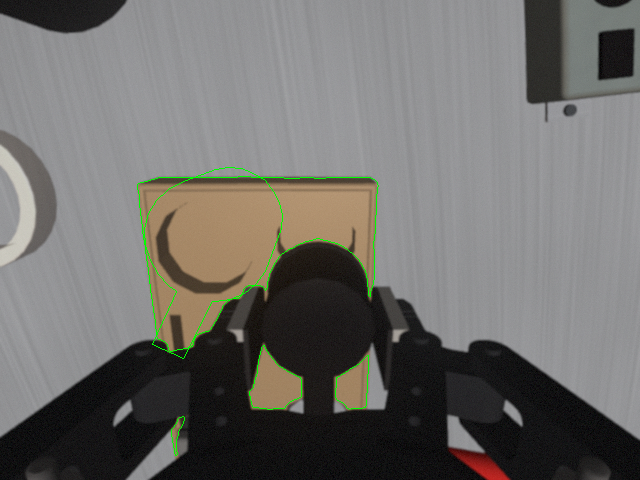

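```bash
cat > t8.py <<'E'
from act import *
p=read_camera("wrist"); e=bot.read_ee_pos(); z=e[2]-.196
im=p["image"].max(2)
def ov(q): return render(p,"scoop",q,z)
q0=[e[0],e[1],INS[2]]
save(p,"y_scoop",[ov(q0),render(p,"insert",INS)])
# bowl fit: dark blob in column band excluding fingers
M=(im<62); 
for x in (0,):
  print(proj(p,xf(np.array([[0,-.022,0],[0,.022,.04],[0,-.022,.04]]),q0,z)))
for r in (225,235,240,245,250,372,376,380,384,390): print(r,p["image"][r,310:330].mean((0,1)).round(), end="; ")
for c in (255,262,266,270,274): print(c,p["image"][265:285,c].mean().round(),end=" ")
E
python3 t8.py
```

```text
[[314.40494191 236.84595667]
 [314.11996008 375.61373968]
 [313.7942492  267.95511792]]
225 143.0; 235 141.0; 240 133.0; 245 38.0; 250 27.0; 372 26.0; 376 25.0; 380 27.0; 384 27.0; 390 26.0; 255 135.0 262 134.0 266 134.0 270 83.0 274 35.0
```

View pics/y_scoop.png

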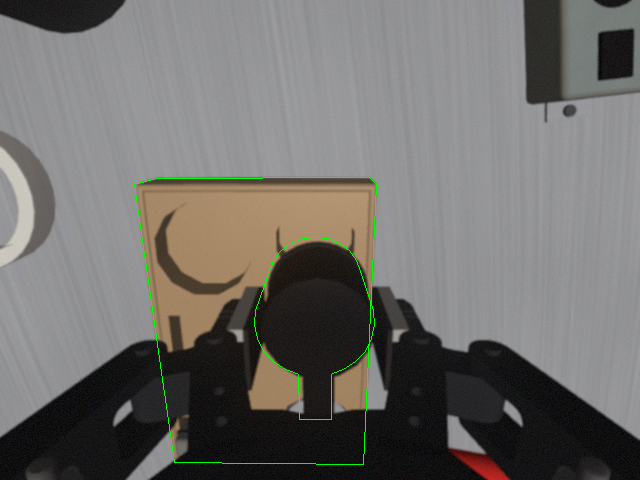

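```bash
python3 -c "
import cv2
a=cv2.imread('pics/y_scoop.png')
cv2.imwrite('pics/z1.png',cv2.resize(a[165:300,120:390],(800,400),interpolation=cv2.INTER_CUBIC))"
```

```text
(no output)
```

View pics/z1.png

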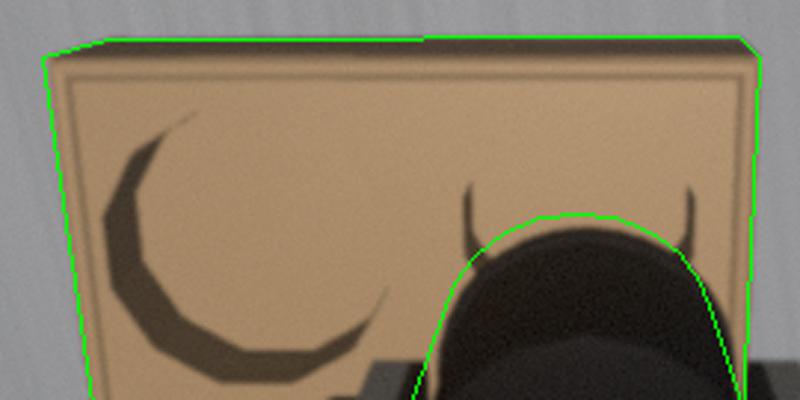

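```bash
python3 -c "
import cv2
a=cv2.imread('pics/put_scoop.png')
cv2.imwrite('pics/z2.png',cv2.resize(a[190:430,180:460],(700,600),interpolation=cv2.INTER_CUBIC))"
```

```text
(no output)
```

View pics/z2.png

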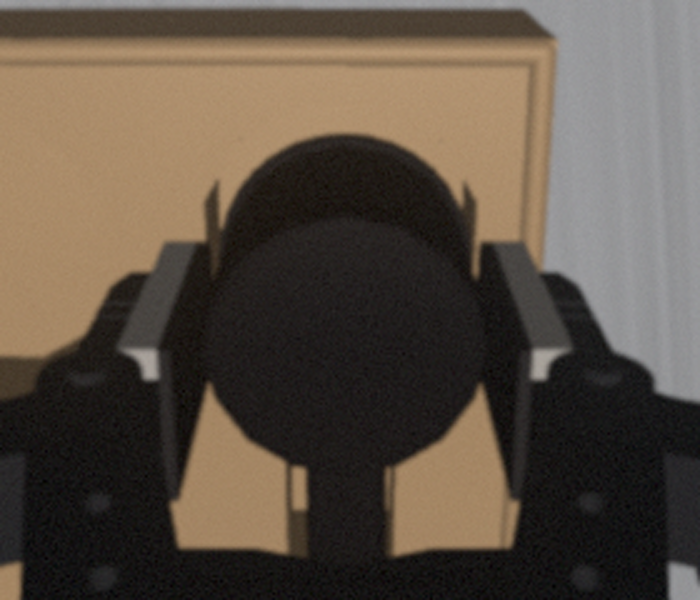

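```bash
cat > t9.py <<'E'
from act import *
p=read_camera("wrist"); e=bot.read_ee_pos()
p=dict(p); Rm=cv2.Rodrigues(p["rvec"])[0]
p["tvec"]=p["tvec"]+Rm@np.array([0,0,e[2]-.2285])
f=lambda X:np.round((proj(p,X)-[180,190])*2.5).tolist()
print("insert back top edge right corner, back bottom",f(xf(np.array([[-.075,-.110,.034],[-.075,-.110,0],[-.037,-.110,.034]]),INS)))
print("pocket apex, L,R",f(xf(np.array([[-.037,-.098,.034],[-.062,-.073,.034],[-.012,-.073,.034]]),INS)))
print("slot",f(xf(np.array([[-.048,-.03,.034],[-.026,-.03,.034]]),INS)))
q0=[.5374,.1892,INS[2]]
print("bowl bottom apex,L,R",f(xf(np.array([[0,-.022,0],[-.022,0,0],[.022,0,0]]),q0,.0325)),"top near",f(xf(np.array([[0,.022,.04],[0,-.022,.04]]),q0,.0325)))
print("handle",f(xf(np.array([[-.008,.04,.006],[.008,.04,.006]]),q0,.0325)))
E
python3 t9.py
```

```text
insert back top edge right corner, back bottom [[551.0, 39.0], [517.0, 8.0], [334.0, 39.0]]
pocket apex, L,R [[334.0, 105.0], [469.0, 236.0], [199.0, 236.0]]
slot [[390.0, 436.0], [279.0, 436.0]]
bowl bottom apex,L,R [[334.0, 118.0], [452.0, 232.0], [216.0, 232.0]] top near [[333.0, 465.0], [332.0, 196.0]]
handle [[376.0, 436.0], [293.0, 436.0]]
```

```bash
cat > t10.py <<'E'
from act import *
t=pocket("scoop")[:2]; c,s=np.cos(INS[2]),np.sin(INS[2])
d=np.array([.0012,-.0028]); t=t+np.array([c*d[0]-s*d[1],s*d[0]+c*d[1]])
put(t,INS[2]+np.pi,.21,zt=.29,f=6)
save(read_camera("wrist"),"put_scoop"); save(read_camera("scene"),"put_scoop_s")
E
python3 t10.py; python3 -c "
import cv2
a=cv2.imread('pics/put_scoop.png')
cv2.imwrite('pics/z3.png',cv2.resize(a[190:430,180:460],(700,600),interpolation=cv2.INTER_CUBIC))"
```

```text
put stop True dz above home mm 0.6082572297296251 [-0.81762972 -0.17295858  8.81998568]
```

View pics/z3.png

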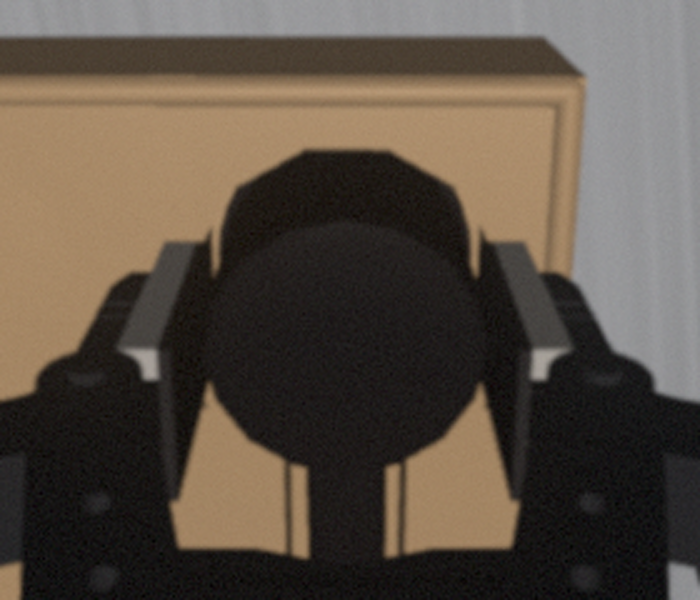

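```bash
cat > t11.py <<'E'
from act import *
release()
q=lookat("cartridge",[.605,-.189,.177],.177,yaws=[.177])
if q is not None:
    q2=q.copy()
    while q2[2]>np.pi/4: q2[2]-=np.pi/2
    while q2[2]<-np.pi/4: q2[2]+=np.pi/2
    grab(q2[:2],q2[2],.198,clear=.29)
    save(read_camera("wrist"),"held_cartridge")
    t=pocket("cartridge"); put(t[:2],INS[2],.198+.014)
    save(read_camera("wrist"),"put_cartridge"); save(read_camera("scene"),"put_cartridge_s")
E
python3 t11.py; python3 mos.py cartridge
```

```text
t 53.2
look cartridge 0.96 [ 0.6051 -0.1883  0.1841] 0.083 t 55.3
down stop False 0.19860379146855764
width 31.69104846939383
lift width 31.6651200361084 t 58.5
put stop True dz above home mm 0.2365865873034112 [2.11704004e-01 1.15489246e-03 7.54126268e+00]
```

View pics/mos_cartridge.png

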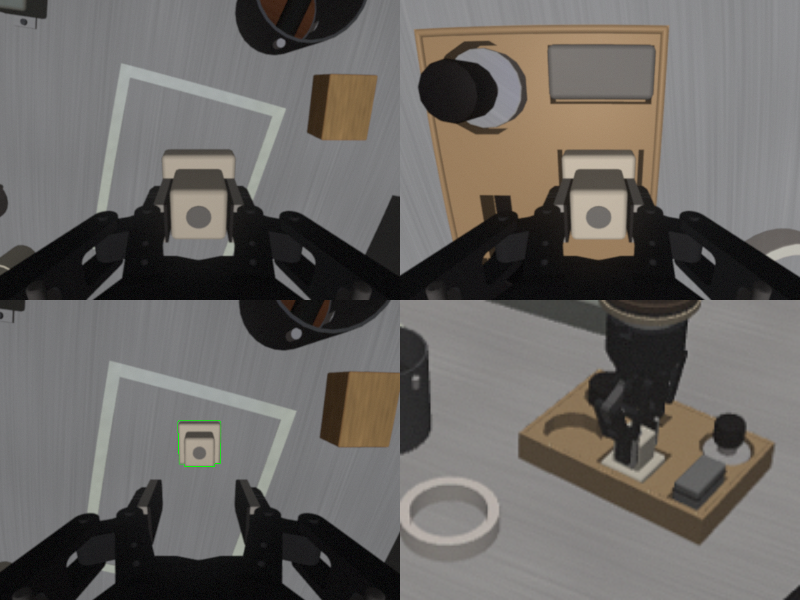

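Release, then re-measure the loaded insert from above and check the basket really is absent.

```bash
cat > t12.py <<'E'
from act import *
exec(open("m5.py").read().split("p=P[")[0].split("P=pickle")[1].split("\n",1)[1])
release(zt=.40); bot.command_gripper(1.0)
bot.move_pose([.58,.30,.40],down(-.142)); p=read_camera("wrist")
M=brown(p,INS); q,c=fit([(p,M)],"insert",INS); print("insert",np.round(q,4),round(c,3)); save(p,"loaded",[render(p,"insert",q)])
# knock box & socket box from a view of gap
bot.move_pose([.50,.09,.46],down(0)); p=read_camera("wrist"); save(p,"gap")
for n,q0,rot in(("knock_box",[.672,-.018,0],False),("socket_box",[.386,.028,0],True)):
    b=best(p,n,near=q0,thr=.1)
    if b is None: print(n,"none"); continue
    r,c=fit([(p,b["mask"])],n,q0,rot=rot); print(n,np.round(b["location"]),np.round(r,4),round(c,3))
    save(p,"gap_"+n,[render(p,n,r)])
print(bot.read_t())
E
python3 t12.py
```

```text
t 63.9
insert [ 0.5842  0.2567 -0.1438] 0.009
knock_box [484. 289.] [ 0.6697 -0.0149  0.1197] 0.291
socket_box [187. 235.] [0.3856 0.0345 0.0009] 0.197
65.8167
```

View pics/loaded.png

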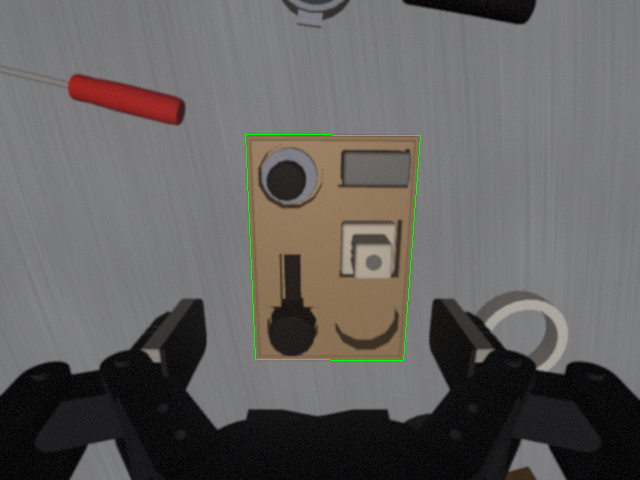

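View pics/gap.png

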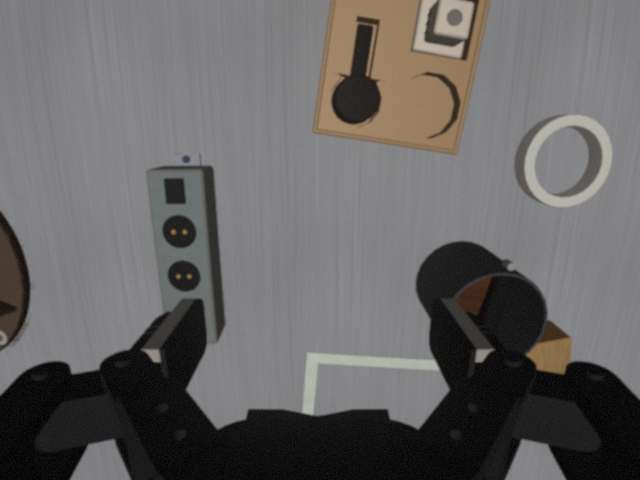

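```bash
cat > t13.py <<'E'
from act import *
p=read_camera("wrist")
print(world(p,[[213,168],[223,338],[206,168]],0).round(4)); print(world(p,[[205,168],[217,338]],.045).round(4))
print("knock",world(p,[[417,280],[425,310],[440,250],[460,241]],0).round(4))
for q in([.674,-.018,0],[.6697,-.0149,0]):
    save(p,"gk%d"%(q[0]*1e4),[render(p,"knock_box",q),render(p,"socket_box",[.386,.028,0])])
E
python3 t13.py; python3 -c "
import cv2
a=cv2.imread('pics/gk6740.png')[130:370,130:570]
cv2.imwrite('pics/z4.png',cv2.resize(a,(800,436)))"
```

```text
[[ 0.3824  0.1208  0.    ]
 [ 0.379  -0.0931  0.    ]
 [ 0.3745  0.1208  0.    ]]
[[ 0.3867  0.1251  0.045 ]
 [ 0.3848 -0.0664  0.045 ]]
knock [[ 0.62   -0.0133  0.    ]
 [ 0.6331 -0.0534  0.    ]
 [ 0.6447  0.0249  0.    ]
 [ 0.6676  0.036   0.    ]]
```

View pics/z4.png

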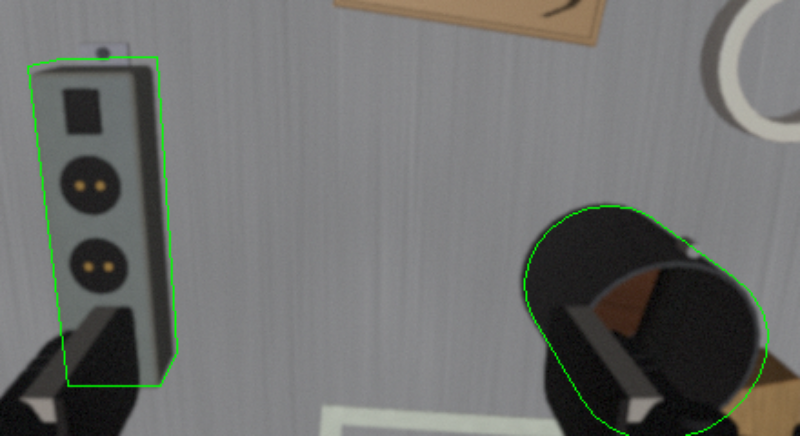

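```bash
cat > t14.py <<'E'
from act import *
INS=np.array([.5842,.2567,-.1438])
def face(q,u,v): return xf(np.array([[u,v,0]]),q)[0][:2]
s=face(INS,.075+.011+.03,.02); yaw=INS[2]+np.pi/2
bot.command_gripper(1.0)
bot.move_pose([s[0],s[1],.32],down(yaw))
p=read_camera("top"); save(p,"topA")
for n in("jug","cup"):
    b=best(p,n,thr=.2)
    if b: print(n,b["score"],b["location"],world(p,[b["location"]],.05))
bot.move_linear([s[0],s[1],.20],feed=.2)
st=bot.move_linear([s[0],s[1],.168],feed=.03,f_stop=5); print("table",st,bot.read_ee_pos())
E
python3 t14.py
```

```text
jug 0.86 [452.2, 314.6] [[ 0.29528495 -0.35512852  0.05      ]]
cup 0.7 [421.5, 182.9] [[ 0.67613051 -0.27602068  0.05      ]]
table False [0.70197793 0.25990022 0.1682442 ]
```

View pics/topA.png

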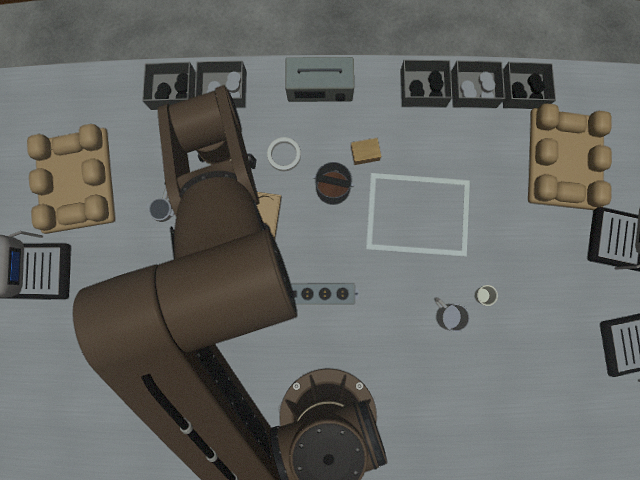

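```bash
cat > t15.py <<'E'
from act import *
INS=np.array([.5842,.2567,-.1438])
def face(q,u,v): return xf(np.array([[u,v,0]]),q)[0][:2]
yaw=INS[2]+np.pi/2; v=.022
e=bot.read_ee_pos(); bot.move_linear([e[0],e[1],.172],feed=.1)
t=face(INS,.07,v)
st=bot.move_linear([t[0],t[1],.172],feed=.03,f_stop=2)
e=bot.read_ee_pos(); d=(e[:2]-INS[:2])@[np.cos(INS[2]),np.sin(INS[2])]-.075
print("contact",st,e,"offset mm",d*1e3,bot.read_wrist_force())
G=[.503,.265,0.0]
g=face(G,.075+d,v)
st=bot.move_linear([g[0],g[1],.172],feed=.05,rot=down(np.pi/2),f_stop=40); print("push",st,bot.read_ee_pos(),bot.read_wrist_force())
e=bot.read_ee_pos(); bot.move_linear([e[0]+.02,e[1],.172],feed=.1); bot.move_linear([e[0]+.02,e[1],.36],feed=.25)
exec(open("m5.py").read().split("p=P[")[0].split("P=pickle")[1].split("\n",1)[1])
bot.move_pose([.50,.31,.40],down(0)); p=read_camera("wrist")
q,c=fit([(p,brown(p,G))],"insert",G); print("insert",np.round(q,4),round(c,3)); save(p,"afterA",[render(p,"insert",q)]); print(bot.read_t())
E
python3 t15.py
```

```text
contact True [0.67230595 0.26554241 0.17172643] offset mm 10.929414038276978 [0.55477676 0.41034024 0.3115586 ]
push False [0.58897975 0.28698276 0.17204125] [0.88542574 1.05719016 0.22534054]
insert [ 0.5019  0.2653 -0.0027] 0.008
75.3333
```

View pics/afterA.png

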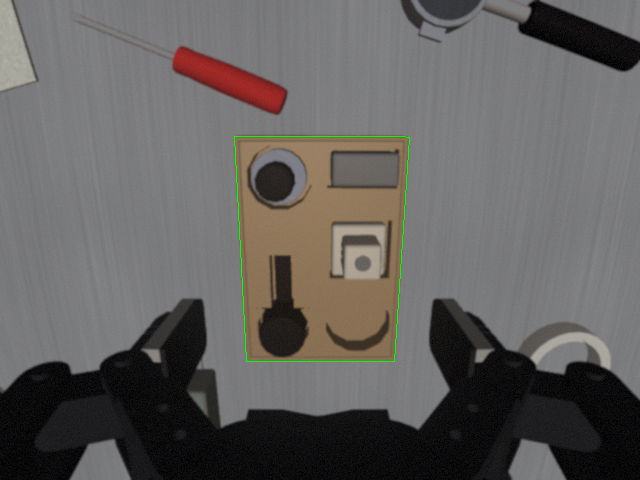

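```bash
cat > t16.py <<'E'
from act import *
p=read_camera("wrist")
uv=[[286,108],[283,90],[270,108],[178,70],[174,52],[260,75]]
print(world(p,uv,.012).round(3)); b=best(p,"driver",thr=.2)
if b is not None:
    ys,xs=np.nonzero(b["mask"]); w=world(p,np.c_[xs,ys],.012); i=np.argsort(w[:,1])[:5]; print(b["score"],w[i].round(3)); j=w[w[:,0]>.44]; print(len(j),j[:,1].min() if len(j) else 0)
E
python3 t16.py
```

```text
[[0.471 0.4   0.012]
 [0.468 0.415 0.012]
 [0.456 0.4   0.012]
 [0.376 0.433 0.012]
 [0.374 0.448 0.012]
 [0.448 0.428 0.012]]
0.65 [[0.463 0.395 0.012]
 [0.462 0.395 0.012]
 [0.461 0.395 0.012]
 [0.46  0.395 0.012]
 [0.459 0.395 0.012]]
990 0.3952979291703153
```

```bash
cat > t17.py <<'E'
from act import *
exec(open("m5.py").read().split("p=P[")[0].split("P=pickle")[1].split("\n",1)[1])
I=np.array([.5019,.2653,-.0027]); Z=.178
bot.command_gripper(.5)
x=.518; y=I[1]+.11+.011+.005
bot.move_pose([x,y,.34],down(0)); st=bot.move_linear([x,y,Z],feed=.12,f_stop=6); print("desc",st,bot.read_ee_pos())
if st: raise SystemExit
st=bot.move_linear([x,.346,Z],feed=.04,f_stop=30); print(st,bot.read_ee_pos(),bot.read_wrist_force())
bot.move_linear([x,.352,Z],feed=.04); bot.move_linear([x,.352,.26],feed=.2)
bot.command_gripper(1.0); x=.500
bot.move_linear([x,.354,.26],feed=.1); st=bot.move_linear([x,.354,Z],feed=.12,f_stop=6); print("desc",st)
if st: raise SystemExit
st=bot.move_linear([x,.271,Z],feed=.05,f_stop=30); print(st,bot.read_ee_pos(),bot.read_wrist_force())
bot.move_linear([x,.279,Z],feed=.04); bot.move_linear([x,.279,.36],feed=.25)
bot.move_pose([.50,.20,.40],down(0)); p=read_camera("wrist")
G=[.502,.15,0]
q,c=fit([(p,brown(p,G))],"insert",G); print("insert",np.round(q,4),round(c,3)); save(p,"afterB1",[render(p,"insert",q),render(p,"socket_box",[.383,.024,0]),render(p,"knock_box",[.673,-.018,0])]); print(bot.read_t())
E
python3 t17.py
```

```text
desc False [0.51827244 0.39150408 0.17874314]
False [0.51818037 0.34585331 0.1781453 ] [1.92960651 1.85634661 0.42244775]
desc False
False [0.50019285 0.27085827 0.17820104] [0.88049547 2.10233539 1.89057285]
insert [ 0.5023  0.151  -0.0014] 0.01
85.25
```

View pics/afterB1.png

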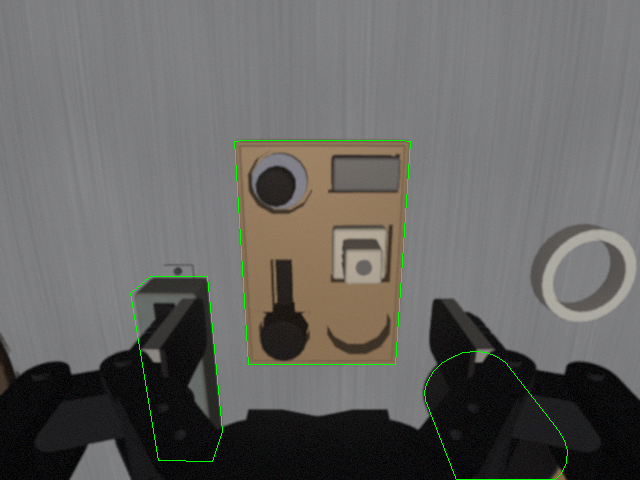

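```bash
cat > t18.py <<'E'
from act import *
exec(open("m5.py").read().split("p=P[")[0].split("P=pickle")[1].split("\n",1)[1])
Z=.178; x=.500
bot.move_pose([x,.279,.30],down(0)); bot.move_linear([x,.279,Z],feed=.15)
st=bot.move_linear([x,-.147,Z],feed=.07,f_stop=30); print(st,bot.read_ee_pos(),bot.read_wrist_force())
bot.move_linear([x,-.137,Z],feed=.04); bot.move_linear([x,-.137,.36],feed=.25)
bot.move_pose([.51,-.21,.40],down(0)); p=read_camera("wrist")
G=[.502,-.268,0]
q,c=fit([(p,brown(p,G))],"insert",G); print("insert",np.round(q,4),round(c,3)); save(p,"afterB2",[render(p,"insert",q)]); print(bot.read_t())
E
python3 t18.py
```

```text
False [ 0.49997295 -0.14696136  0.17797628] [-0.46813636  5.33038095 -0.72843523]
insert [ 0.5023 -0.2677 -0.0018] 0.01
94.7833
```

View pics/afterB2.png

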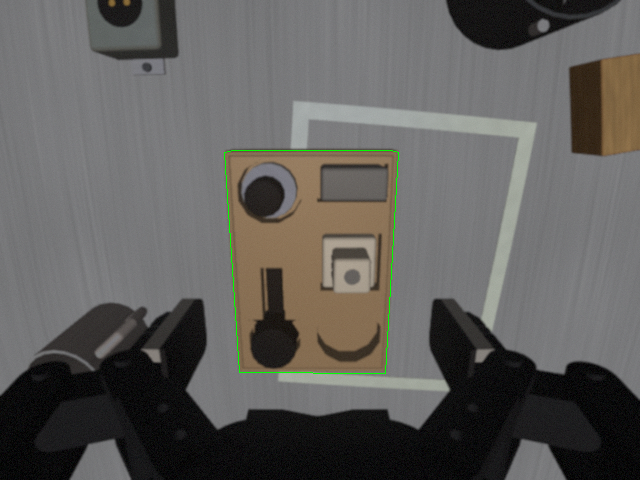

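```bash
cat > t19.py <<'E'
from act import *
exec(open("m5.py").read().split("p=P[")[0].split("P=pickle")[1].split("\n",1)[1])
I=np.array([.5023,-.2677,-.0018]); Z=.174; v=.028; G=np.array([.589,-.272,-.076])
def face(q,u,v): return xf(np.array([[u,v,0]]),q)[0][:2]
bot.command_gripper(.75)
s=face(I,-.075-.011-.014,v); bot.move_pose([s[0],s[1],.34],down(I[2]-np.pi/2)); st=bot.move_linear([s[0],s[1],Z],feed=.12,f_stop=6); print("desc",st,bot.read_ee_pos())
if st: raise SystemExit
g0=face(I,-.075-.011,v); bot.move_linear([g0[0],g0[1],Z],feed=.05)
g=face(G,-.075-.011,v)
st=bot.move_linear([g[0],g[1],Z],feed=.05,rot=down(G[2]-np.pi/2),f_stop=30); print(st,bot.read_ee_pos(),bot.read_wrist_force())
b=face(G,-.075-.011-.015,v); bot.move_linear([b[0],b[1],Z],feed=.06); bot.move_linear([b[0],b[1],.36],feed=.25)
bot.move_pose([.58,-.21,.42],down(-.076)); p=read_camera("wrist")
q,c=fit([(p,brown(p,G))],"insert",G); print("insert",np.round(q,4),round(c,3)); save(p,"afterC",[render(p,"insert",q)]); print(bot.read_t())
C=xf(np.array([[.075,.11,0],[.075,-.11,0],[-.075,-.11,0],[-.075,.11,0]]),q)[:,:2]-BAY[:2]
c,s=np.cos(BAY[2]),np.sin(BAY[2]); print((C@np.array([[c,-s],[s,c]])).round(4))
E
python3 t19.py
```

```text
desc False [ 0.40254097 -0.23965673  0.17449974]
False [ 0.50457601 -0.23722085  0.1738225 ] [-5.59957157  1.80218266  3.83353667]
insert [ 0.5869 -0.2713 -0.0719] 0.013
103.0667
[[ 0.0724  0.111 ]
 [ 0.0734 -0.109 ]
 [-0.0766 -0.1097]
 [-0.0776  0.1103]]
```

View pics/afterC.png

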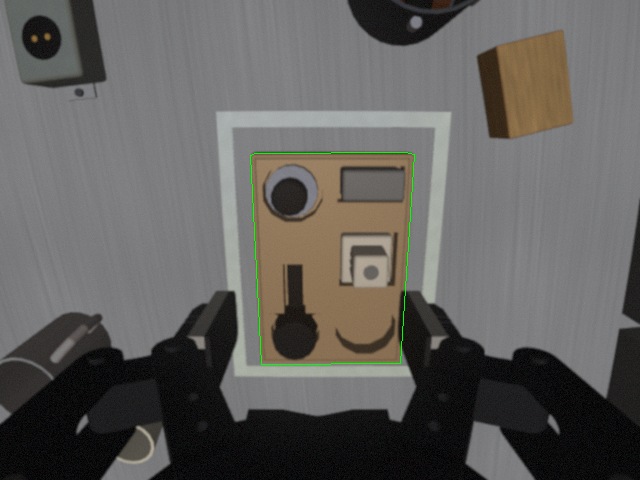

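```bash
python3 - <<'E'
from h import *
bot.move_pose([.45,.25,.42],down(0))
t=read_camera("top"); s=read_camera("scene"); a=t["image"][140:340,270:510,::-1]; b=s["image"][170:320,80:300,::-1]
cv2.imwrite("pics/fin.png",np.hstack([cv2.resize(a,(400,333)),cv2.resize(b,(400,333))]))
print(proj(t,xf(MODEL["insert"][0],[.5869,-.2713,-.0719])).round()[:2])
E
```

```text
[[453. 243.]
 [456. 242.]]
```

View pics/fin.png

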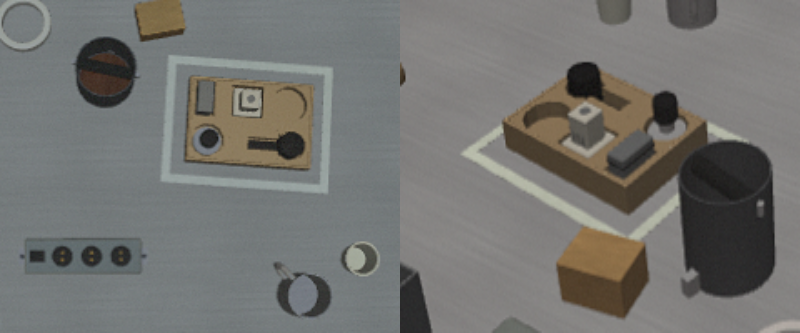

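Both cameras show the insert centred inside the tape, and all four accessories upright in their pockets.

```bash
python3 -c "
from bench import bot
bot.finish_job(); print(bot.read_t())"
```

```text
the job is handed in; nothing more can be done
the job is handed in; nothing more can be done
```

I packed all four accessories that were on the bench (tamper, case, scoop and cartridge) and pushed the loaded insert through the gap into the taped rectangle. I then handed the job in, shortly after 103 s on the robot's clock. It reports no verdict, so the outcome rests on my own checks. The filter basket was not there: neither the networks nor the pictures showed it.

**Last checks**
- **Insert position:** the fit puts it about 2 mm from the bay centre and 0.004 rad from its angle. All four corners are more than 20 mm inside the tape.
- **Accessories:** each one stopped within about 0.6 mm of its pocket floor when placed. The top and scene pictures at the end show all four still upright in their pockets. I did not measure their heights again after the pushes.
- **Gap:** the insert went through straight, with about 40 mm clear on each side by measurement. No push reached the 30 N stop I had set.
- **Other things:** they look untouched in the pictures, but I did not measure their positions again.

**What went wrong or disagreed**
- **Scoop knocked aside:** I went for it at its old position because my check missed a failed fit. The fingers briefly met it and closed on nothing. I found it again in the camera and grasped it on the second try.
- **Scoop's first insertion:** it stuck on the pocket rim, about 3 mm off. I corrected it from the wrist picture and it went home.
- **Cameras:** the top and wrist cameras disagreed by about 5 mm, so I used the wrist camera throughout. The networks sometimes mistook the insert for other things, and I discarded those results.

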